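# Sweep the dried-fungus chunks into the blue tray and close it

## Task

Take the scraper and sweep all six chunks of dried fungus off the cutting board into the blue tray, moving the chunks only with the scraper and never with the gripper. Then stand the scraper upright on the bench top again, and put the blue lid on the blue tray so that it is fully seated. Leave the yellow lid, the bottle, the bowl and the whole fungus where they are.

Things in the scene. Friction and masses are not known exactly. Their poses are not given: they have to be found in the camera images.
- board: fixed light wooden cutting board on a white stand: 176 mm (x) by 240 mm (y), flat top at z = 60 mm, 16 mm thick. No rails; a tray stands at each end (y = +-120 mm), 4 mm from it. Origin: under its centre, on the bench; z up
- blue_tray: blue open plastic tray, fixed to the bench at one end of the board (which end varies), 4 mm from it: outside 170 (x) x 100 (y) x 54 mm high, walls and floor 5 mm, opening 160 x 90 mm. Origin: centre of its underside, on the bench; x parallel to the board's end, z up. Rim 6 mm below the board's top
- yellow_tray: yellow open plastic tray, fixed to the bench at one end of the board (which end varies), 4 mm from it: outside 170 (x) x 100 (y) x 54 mm high, walls and floor 5 mm, opening 160 x 90 mm. Origin: centre of its underside, on the bench; x parallel to the board's end, z up. Rim 6 mm below the board's top. Not used
- blue_lid: blue loose lid, 120 g, handle up on the bench: plug 154 x 84 mm, z 0 to 6 mm; plate 168 (x) x 98 mm, z 6 to 11; central bar handle 50 mm long (x), 16 thick (y), z 11 to 41. Origin: centre of the plug's underside; z up. Seated: plug in the tray's opening (3 mm play), plate on the rim, origin 48 mm above the tray's; either way round
- yellow_lid: yellow loose lid, 120 g, handle up on the bench: plug 154 x 84 mm, z 0 to 6 mm; plate 168 (x) x 98 mm, z 6 to 11; central bar handle 50 mm long (x), 16 thick (y), z 11 to 41. Origin: centre of the plug's underside; z up. Seated: plug in the tray's opening (3 mm play), plate on the rim, origin 48 mm above the tray's; either way round. Bystander
- scraper: two-way scraper standing on the bench, 160 g: upright steel blade 110 mm wide (y), 5 thick (x), z 0 to 60 mm; at both ends of the blade a wing 5 mm thick, 30 high, reaching to x = +-23 mm; on top a black handle 70 mm long (y), 18 thick (x), z 58 to 98 mm. Origin: centre of its underside; z up. It sweeps along +x or -x, the same both ways
- bottle: bystander: clear reagent bottle with a blue cap, 86 mm across, 170 mm tall; origin under its centre
- bowl: bystander: small white porcelain bowl, 84 mm across, 32 mm high; origin under its centre
- fungus: bystander: brown lumpy whole dried fungus, about 90 mm long, 48 mm high; origin under its centre
- chunk0: dark brown chunk of hard dried fungus, 21 x 20 x 18 mm, 12 g, on the board at the start; origin: centre of its underside as it first lies
- chunk1: dark brown chunk of hard dried fungus, 24 x 17 x 16 mm, 12 g, on the board at the start; origin: centre of its underside as it first lies
- chunk2: dark brown chunk of hard dried fungus, 19 x 19 x 20 mm, 12 g, on the board at the start; origin: centre of its underside as it first lies
- chunk3: dark brown chunk of hard dried fungus, 23 x 20 x 15 mm, 12 g, on the board at the start; origin: centre of its underside as it first lies
- chunk4: dark brown chunk of hard dried fungus, 20 x 18 x 18 mm, 12 g, on the board at the start; origin: centre of its underside as it first lies
- chunk5: dark brown chunk of hard dried fungus, 22 x 18 x 17 mm, 12 g, on the board at the start; origin: centre of its underside as it first lies

How it is judged:
By the outcome, as a careful person would: the job done as asked, in the order asked, and still so for the second after the job is handed in, with the robot touching nothing.
It also fails if it takes over 72 s, if anything falls off the work surface, if the arm or the gripper's body presses on something with over 40 N, if the wrist force passes 120 N, or if a joint passes its speed limit or range.

## Robot

A 6-joint arm with a two-finger parallel gripper is mounted at the origin on the work surface. World frame = base frame: x ahead of the robot, y to its left, z up, the work surface at z = 0. Lengths are in m, angles in rad, forces in N, time in s.
With the tool pointing down it reaches from about 0.225 to 0.875 m from the base axis. Payload 3.4 kg.
Tool frame: the origin (TCP) lies at the very end of the fingers, on their centre line; the grasp point (between the pads) lies manip.grip_point_offset behind it (manip.grip_point_offset is the distance from the TCP to the grasp point, in m); z points along the fingers, y is the line along which they close (so a half turn about z gives the same grasp; the last joint's range is limited). The gripper opens to 85 mm and grips with 20 to 120 N. Pads are 22 mm wide; open, the fingers measure 114 mm over their backs; the gripper's body (76 mm by 85 mm) begins 54 mm behind the grasp point. The pads swing forward as they close: fully open they stand 13 mm farther back than shut.
Start: joints at [1.228, 0.276, 1.505, -0, 1.361, -0.121], TCP at [0.127, 0.561, 0.231] pointing down, gripper open.
Joint ranges: [-2.89, 2.89], [-0.75, 2.08], [0.22, 2.7], [-1.18, 4.32], [0.11, 2.71], [-2.7, 2.7]. Speed limits (rad/s): [2.57, 2.57, 3.14, 3.14, 3.14, 3.14].

## Interface

Orientations are given as a unit quaternion [w, x, y, z].
In Python, from rig import manip gives the robot as it stands.
- The arm moves only by the shell command python3 -m pendant 'ROWS' [FORCE]. ROWS is JSON, a list of rows, each an object of numbers: "jaw": the opening, from -1 (shut) to 1 (fully open); "tx", "ty", "tz": the shift along the world's x, y, z in cm; "ax", "ay", "az": the turn, a rotation vector about the world's x, y, z in degrees. In form: [{"jaw": .., "tx": .., "ty": .., "tz": .., "ax": .., "ay": .., "az": ..}, ...]. A call has 1 to 10 rows; each row is the pose to reach, as a shift and turn from the pose commanded when the call began; what a row does not reach only later rows make up. A row lasts 1/8 s, in which the tool goes at most 62.5 mm and 10.7 degrees, less where a joint would pass 70% of its speed; a pose out of reach is approached as far as the arm can. A call with a gripper value outside its range is refused whole. The fingers move at their own pace and stop on an object; FORCE is the grip in N (left out, the last holds). Time passes only in rows, so rows that repeat a pose let the fingers close. It gives the time, the measured TCP pose, the force, the opening and the grip force at its end, in the units of the state.
- manip.get_state(): the state, without advancing time (a new reading comes with each control period).
- manip.get_image(name): name is "scene" or "top"; returns a dict with "pixels" (480x640x3 uint8, blue, green, red), "depth" (480x640 float32, m along the optical axis (not along the pixel's ray), 0 where there is no reading), "fx", "fy", "cx", "cy" (pixels), "D" ([k1, k2, p1, p2, k3] as OpenCV has them; the pictures are not rectified), "pose" (4x4, takes a point from camera to world coordinates). Camera axes: x right, y down, z forward; pixel columns grow to the right and rows downward; lengths in m; the calibration is good to about 2 mm. A picture is of the moment at which its call begins.
- manip.sign_off(): hands the job in; it is judged then, once.
The state is a dict: "clock": time; "qpos": joint angles; "qd": joint speeds; "effort": joint torques, N m; "position": TCP position; "ee_rot": TCP orientation; "contact_force": force on the tool from outside, world axes, zero at the start; "moment": the same for the moment, N m; "width": finger opening in m; "gripper_force": force on a finger pad.
Only numpy, scipy, OpenCV 4.12 (cv2) and the standard library are available. Lean on these libraries where they do the work, as an engineer would, in place of code of your own. Each camera call takes 0.05 s, during which the arm holds its last target. There are 200 camera calls.

## Working session

There is one attempt and no reset: what is moved stays moved. The work goes in short steps, Python scripts to look and compute and a shell command to move; the robot and the scene stay as the last step left them, time stands still between calls to the robot, and variables do not carry over. Pictures are saved under pics/ and viewed, at most 10 in all, crops included, and the job is handed in when it is done.

```bash
mkdir -p pics; cat > h.py <<'E'
import numpy as np, cv2
from rig import manip
def grab(n,save=None):
    im=manip.get_image(n)
    if save: cv2.imwrite('pics/'+save,im['pixels'])
    return im
def world(im):
    K=np.array([[im['fx'],0,im['cx']],[0,im['fy'],im['cy']],[0,0,1]])
    u,v=np.meshgrid(np.arange(640.),np.arange(480.))
    p=cv2.undistortPoints(np.stack([u,v],-1).reshape(-1,1,2),K,np.array(im['D'])).reshape(480,640,2)
    d=im['depth'][...,None]
    c=np.concatenate([p*d,d],-1)
    P=np.array(im['pose']); return c@P[:3,:3].T+P[:3,3], p
def ray(im,uv,z):
    K=np.array([[im['fx'],0,im['cx']],[0,im['fy'],im['cy']],[0,0,1]])
    p=cv2.undistortPoints(np.array(uv,float).reshape(-1,1,2),K,np.array(im['D'])).reshape(-1,2)
    P=np.array(im['pose']); d=np.c_[p,np.ones(len(p))]@P[:3,:3].T
    return P[:3,3]+d*((z-P[2,3])/d[:,2])[:,None]
E
python3 - <<'E'
from h import *
a=grab('top','t0.png');b=grab('scene','s0.png')
for i in (a,b): print(np.round(i['pose'],3),i['fx'],(i['depth']>0).mean())
print(manip.get_state(),manip.grip_point_offset)
E
```

```text
[[ 0.035 -0.975  0.22   0.366]
 [-0.999 -0.033  0.012  0.   ]
 [-0.005 -0.22  -0.975  1.09 ]
 [ 0.     0.     0.     1.   ]] 463.2128071719839 0.9960091145833333
[[ 0.62   0.469 -0.629  1.277]
 [ 0.785 -0.374  0.494 -0.551]
 [-0.003 -0.8   -0.6    0.772]
 [ 0.     0.     0.     1.   ]] 571.1902597400184 0.9958919270833333
{'clock': 0.1, 'qpos': array([ 1.22803009e+00,  2.76525311e-01,  1.50600710e+00,  2.78193351e-05,
        1.36068136e+00, -1.21026101e-01]), 'qd': array([-0.00067277, -0.00116601, -0.00317774,  0.00151978,  0.00038984,
        0.00034055]), 'effort': array([ 8.73637200e-04, -4.17706311e+01, -2.46405262e+01, -2.71509134e-04,
        5.70902339e-03,  2.99791714e-05]), 'position': array([0.12631164, 0.56048009, 0.23052965]), 'ee_rot': array([-1.99522521e-04,  1.10645928e-01,  9.93859558e-01, -7.85735562e-04]), 'contact_force': array([-0.01973135,  0.249198  , -0.52837645]), 'moment': array([-0.01279809,  0.01892341, -0.04443556]), 'gripper_force': 0.0, 'width': 0.08527907387034714} 0.0187
```

View pics/t0.png

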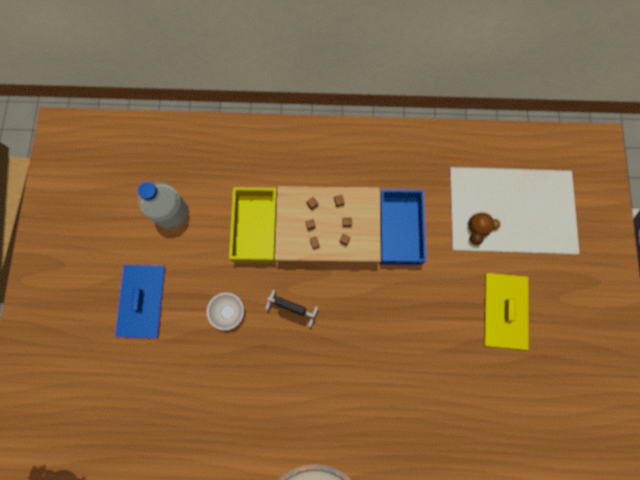

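View pics/s0.png

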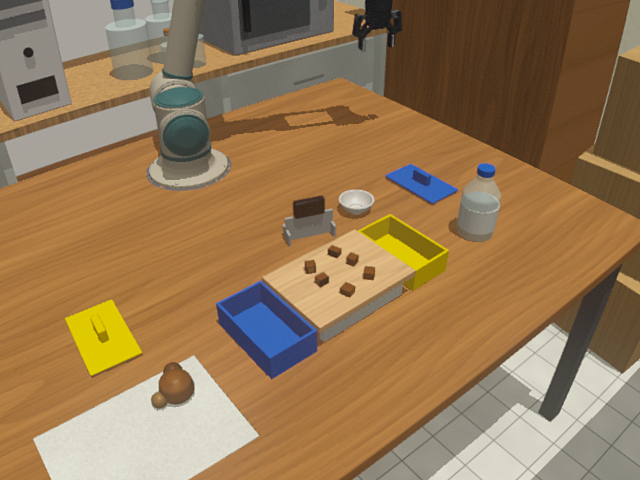

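Top view: the blue tray is at the board's -y end (403,227). The scraper is at (291,307), the blue lid at (140,300), and the chunks lie at u 305–350, v 200–243. Now I'll measure.

```bash
cat > m.py <<'E'
from h import *
def seg(im):
    W,_=world(im); hsv=cv2.cvtColor(im['pixels'],cv2.COLOR_BGR2HSV); return W,hsv
def blobs(mask,mn=20):
    n,l,s,c=cv2.connectedComponentsWithStats(mask.astype(np.uint8))
    return [(l==i) for i in range(1,n) if s[i,4]>=mn]
def rect(P): 
    r=cv2.minAreaRect((P[:,:2]*1000).astype(np.float32)); return np.round(r[0],1),np.round(r[1],1),round(r[2],1)
E
python3 - <<'E'
from m import *
for n in('top','scene'):
    im=grab(n); W,h=seg(im); H,S,V=[h[...,i].astype(int) for i in range(3)]; z=W[...,2]
    print(n)
    for name,m in (('blue',(H>100)&(H<130)&(S>130)),('yel',(H>22)&(H<34)&(S>180))):
        for b in blobs(m,150):
            P=W[b]; zs=np.percentile(P[:,2],[2,50,98])
            print(name,b.sum(),rect(P),np.round(zs,3))
            for lo,hi in((.045,.06),(.005,.016),(.03,.048)):
                q=P[(P[:,2]>lo)&(P[:,2]<hi)]
                if len(q)>15: print('   ',lo,len(q),rect(q),np.round(np.median(q[:,2]),4))
    reg=(W[...,0]>.2)&(W[...,0]<.85)&(abs(W[...,1])<.2)
    bd=reg&(abs(z-.06)<.004)&(H<25)
    b=max(blobs(bd),key=lambda q:q.sum());print('board',rect(W[b]),np.median(z[b]))
    bx=cv2.dilate(b.astype(np.uint8),np.ones((9,9)))>0
    for c in blobs(reg&bx&(z>.066)&(z<.09)&(V<140),8): print('chunk',c.sum(),np.round(W[c].mean(0)*1000),rect(W[c]))
    sc=reg&(z>.085)&(z<.105)&(V<90)
    for c in blobs(sc,20): print('handle',c.sum(),rect(W[c]),np.median(z[c]))
    sc=reg&(z>.02)&(z<.105)&(W[...,0]<.46)&(S<90)
    for c in blobs(sc,20): print('scr',c.sum(),rect(W[c]),np.percentile(W[c][:,2],[2,50,98]))
E
```

```text
top
blue 238 (array([672.3, 373.3]), array([35.2, 33.5]), 88.3) [0.161 0.169 0.173]
blue 3115 (array([ 538.4, -141.6]), array([147.8, 420.8]), 69.9) [0.002 0.007 0.057]
    0.045 502 (array([ 647.4, -181.8]), array([167.5,  98.1]), 1.2) 0.0536
    0.005 1324 (array([ 647.3, -185.7]), array([ 89.7, 169. ]), 89.6) 0.0067
    0.03 267 (array([ 647.3, -181.3]), array([168.1,  96.2]), 0.6) 0.0398
blue 2890 (array([453.3, 235.2]), array([473.6, 165.6]), 88.9) [0.007 0.011 0.042]
    0.005 2628 (array([456.6, 421.6]), array([163.1,  98.2]), 1.7) 0.0105
    0.03 178 (array([458. , 421.9]), array([47.9, 17.5]), 0.5) 0.0399
yel 3324 (array([545.8, 138. ]), array([427.1, 151.2]), 18.0) [0.    0.006 0.056]
    0.045 628 (array([642.7, 164.9]), array([172.1, 100.9]), 1.0) 0.0534
    0.005 1123 (array([640.5, 172.2]), array([166.6, 107.2]), 1.5) 0.0065
    0.03 262 (array([641.2, 162.5]), array([170.2,  97.4]), 0.2) 0.0396
yel 3241 (array([ 458.8, -243.4]), array([173.9, 491. ]), 1.3) [0.001 0.012 0.042]
    0.005 2825 (array([ 463.4, -427.4]), array([ 99.7, 170.5]), 87.4) 0.0115
    0.03 201 (arr
[... 2325 characters left out ...]
7]), array([17.8, 17.6]), 16.4)
chunk 97 [610. -51.  76.] (array([607.1, -50. ]), array([19.4, 18.8]), 66.9)
chunk 106 [693.  25.  75.] (array([690.9,  27.1]), array([19.5, 19.8]), 34.2)
chunk 109 [650. -55.  74.] (array([648.6, -53.6]), array([18.5, 23.1]), 4.8)
chunk 117 [700. -35.  73.] (array([699.8, -33.5]), array([22., 23.]), 8.2)
handle 238 (array([453.3,  64.2]), array([67.2, 17.4]), 70.8) 0.09435297574351176
scr 65 (array([429.1, 185.2]), array([16.5, 60. ]), 76.2) [0.02019587 0.02881952 0.03375647]
scr 42 (array([449.9,  51.9]), array([35.7, 11.5]), 78.2) [0.09285705 0.09601801 0.1000429 ]
scr 508 (array([454.4,  47.2]), array([85.6, 44.3]), 57.1) [0.02089727 0.03750872 0.05976773]
```

```bash
R='{"jaw":1,"tx":32.5,"ty":-49.5,"tz":-5,"az":-96}'; python3 -m pendant '[{"jaw":1,"tx":32.5,"ty":-49.5,"tz":-5,"az":-96},{"jaw":1,"tx":32.5,"ty":-49.5,"tz":-5,"az":-96},{"jaw":1,"tx":32.5,"ty":-49.5,"tz":-5,"az":-96},{"jaw":1,"tx":32.5,"ty":-49.5,"tz":-5,"az":-96},{"jaw":1,"tx":32.5,"ty":-49.5,"tz":-5,"az":-96},{"jaw":1,"tx":32.5,"ty":-49.5,"tz":-5,"az":-96},{"jaw":1,"tx":32.5,"ty":-49.5,"tz":-5,"az":-96},{"jaw":1,"tx":32.5,"ty":-49.5,"tz":-5,"az":-96},{"jaw":1,"tx":32.5,"ty":-49.5,"tz":-5,"az":-96},{"jaw":1,"tx":32.5,"ty":-49.5,"tz":-5,"az":-96}]'; python3 -m pendant '[{"jaw":1},{"jaw":1},{"jaw":1}]'
```

```text
invalid input at $[0]: expected keys jaw, tx, ty, tz, ax, ay, az
invalid input at $[0]: expected keys jaw, tx, ty, tz, ax, ay, az
```

```bash
python3 -m pendant '[{"jaw":1,"tx":32.5,"ty":-49.5,"tz":-5,"ax":0,"ay":0,"az":-96},{"jaw":1,"tx":32.5,"ty":-49.5,"tz":-5,"ax":0,"ay":0,"az":-96},{"jaw":1,"tx":32.5,"ty":-49.5,"tz":-5,"ax":0,"ay":0,"az":-96},{"jaw":1,"tx":32.5,"ty":-49.5,"tz":-5,"ax":0,"ay":0,"az":-96},{"jaw":1,"tx":32.5,"ty":-49.5,"tz":-5,"ax":0,"ay":0,"az":-96},{"jaw":1,"tx":32.5,"ty":-49.5,"tz":-5,"ax":0,"ay":0,"az":-96},{"jaw":1,"tx":32.5,"ty":-49.5,"tz":-5,"ax":0,"ay":0,"az":-96},{"jaw":1,"tx":32.5,"ty":-49.5,"tz":-5,"ax":0,"ay":0,"az":-96},{"jaw":1,"tx":32.5,"ty":-49.5,"tz":-5,"ax":0,"ay":0,"az":-96},{"jaw":1,"tx":32.5,"ty":-49.5,"tz":-5,"ax":0,"ay":0,"az":-96}]'; python3 -c "
from rig import manip;print(manip.get_state()['qd'])"
```

```text
clock: 1.45
position: [0.4529, 0.0632, 0.181]
ee_rot: [0.0, 0.814, 0.581, -0.0]
contact_force: [-0.2, 1.1, 0.3]
width: 0.0853
gripper_force: 0.0
[-0.45110722  0.1604089  -0.13633324  0.02265116 -0.00761316 -0.49782935]
```

```bash
python3 -m pendant '[{"jaw":1,"tx":0,"ty":0,"tz":0,"ax":0,"ay":0,"az":0},{"jaw":1,"tx":0,"ty":0,"tz":-4,"ax":0,"ay":0,"az":0},{"jaw":1,"tx":0,"ty":0,"tz":-8,"ax":0,"ay":0,"az":0},{"jaw":1,"tx":0,"ty":0,"tz":-11.5,"ax":0,"ay":0,"az":0},{"jaw":1,"tx":0,"ty":0,"tz":-11.7,"ax":0,"ay":0,"az":0},{"jaw":1,"tx":0,"ty":0,"tz":-11.7,"ax":0,"ay":0,"az":0},{"jaw":1,"tx":0,"ty":0,"tz":-11.7,"ax":0,"ay":0,"az":0}]' && python3 -m pendant '[{"jaw":-1,"tx":0,"ty":0,"tz":0,"ax":0,"ay":0,"az":0},{"jaw":-1,"tx":0,"ty":0,"tz":0,"ax":0,"ay":0,"az":0},{"jaw":-1,"tx":0,"ty":0,"tz":0,"ax":0,"ay":0,"az":0},{"jaw":-1,"tx":0,"ty":0,"tz":0,"ax":0,"ay":0,"az":0},{"jaw":-1,"tx":0,"ty":0,"tz":0,"ax":0,"ay":0,"az":0},{"jaw":-1,"tx":0,"ty":0,"tz":0,"ax":0,"ay":0,"az":0},{"jaw":-1,"tx":0,"ty":0,"tz":0,"ax":0,"ay":0,"az":0},{"jaw":-1,"tx":0,"ty":0,"tz":0,"ax":0,"ay":0,"az":0}]' 70
```

```text
clock: 2.33
position: [0.4527, 0.0662, 0.0658]
ee_rot: [0.001, 0.812, 0.583, 0.001]
contact_force: [-0.3, -0.3, -0.6]
width: 0.0856
gripper_force: 0.0
clock: 3.32
position: [0.4514, 0.0659, 0.0643]
ee_rot: [-0.0, 0.813, 0.583, -0.0]
contact_force: [-1.2, -0.2, -0.1]
width: 0.0169
gripper_force: 70.6
```

```bash
python3 -m pendant '[{"jaw":-1,"tx":0,"ty":0,"tz":6,"ax":0,"ay":0,"az":0},{"jaw":-1,"tx":0,"ty":0,"tz":12,"ax":0,"ay":0,"az":-10},{"jaw":-1,"tx":5,"ty":0,"tz":12,"ax":0,"ay":0,"az":-20},{"jaw":-1,"tx":10,"ty":0,"tz":12,"ax":0,"ay":0,"az":-30},{"jaw":-1,"tx":15,"ty":0,"tz":12,"ax":0,"ay":0,"az":-40},{"jaw":-1,"tx":20,"ty":0,"tz":12,"ax":0,"ay":0,"az":-50},{"jaw":-1,"tx":24,"ty":0,"tz":12,"ax":0,"ay":0,"az":-60},{"jaw":-1,"tx":26.1,"ty":0.1,"tz":12,"ax":0,"ay":0,"az":-70},{"jaw":-1,"tx":26.1,"ty":0.1,"tz":12,"ax":0,"ay":0,"az":-70},{"jaw":-1,"tx":26.1,"ty":0.1,"tz":10,"ax":0,"ay":0,"az":-70}]' && python3 - <<'E'
from m import *
im=grab('top'); cv2.imwrite('pics/t1.png',cv2.resize(im['pixels'][140:340,200:460],None,fx=3,fy=3))
b=grab('scene');cv2.imwrite('pics/s1.png',cv2.resize(b['pixels'][120:390,200:480],None,fx=2,fy=2))
W,h=seg(im)
m=(W[...,2]>.11)&(W[...,2]<.2)&(W[...,0]>.6)
for x in blobs(m): print(rect(W[x]),np.percentile(W[x][:,2],[2,50,98]))
print(manip.get_state()['position'])
E
```

```text
clock: 4.58
position: [0.7128, 0.067, 0.1653]
ee_rot: [0.0, 1.0, 0.013, 0.001]
contact_force: [-0.5, -0.7, -2.0]
width: 0.0171
gripper_force: 70.4
(array([704.3,  69. ]), array([20.1, 37.5]), 0.8) [0.17201401 0.19703907 0.19992298]
(array([671.8, 369. ]), array([71.6, 79.6]), 53.7) [0.11070588 0.13136272 0.17178278]
[0.70965623 0.06699019 0.16163921]
```

View pics/s1.png

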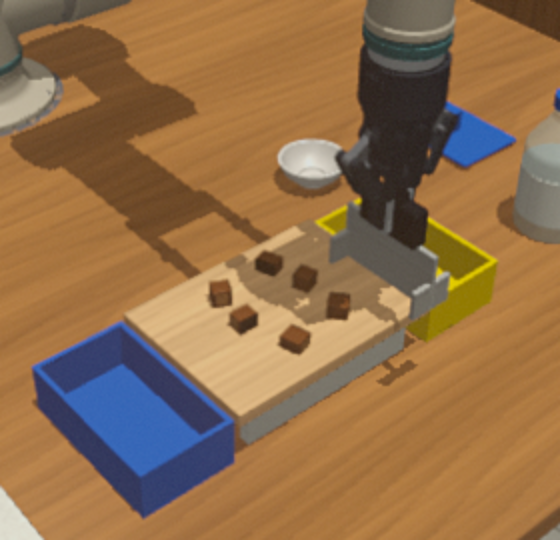

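```bash
python3 -m pendant '[{"jaw":-1,"tx":0,"ty":0,"tz":-2,"ax":0,"ay":0,"az":0},{"jaw":-1,"tx":0,"ty":0,"tz":-3.8,"ax":0,"ay":0,"az":0},{"jaw":-1,"tx":0,"ty":0,"tz":-3.8,"ax":0,"ay":0,"az":0},{"jaw":-1,"tx":0,"ty":0,"tz":-3.8,"ax":0,"ay":0,"az":0}]' && python3 -m pendant '[{"jaw":-1,"tx":0,"ty":-2,"tz":0,"ax":0,"ay":0,"az":0},{"jaw":-1,"tx":0.1,"ty":-4,"tz":0,"ax":0,"ay":0,"az":0},{"jaw":-1,"tx":0.1,"ty":-6,"tz":0,"ax":0,"ay":0,"az":0},{"jaw":-1,"tx":0.1,"ty":-8,"tz":0,"ax":0,"ay":0,"az":0},{"jaw":-1,"tx":0.2,"ty":-10,"tz":0,"ax":0,"ay":0,"az":0},{"jaw":-1,"tx":0.2,"ty":-12,"tz":0,"ax":0,"ay":0,"az":0},{"jaw":-1,"tx":0.2,"ty":-14,"tz":0,"ax":0,"ay":0,"az":0},{"jaw":-1,"tx":0.3,"ty":-16,"tz":0,"ax":0,"ay":0,"az":0},{"jaw":-1,"tx":0.3,"ty":-18,"tz":0,"ax":0,"ay":0,"az":0},{"jaw":-1,"tx":0.3,"ty":-20,"tz":0,"ax":0,"ay":0,"az":0}]' && python3 -m pendant '[{"jaw":-1,"tx":0,"ty":-1.5,"tz":0,"ax":0,"ay":0,"az":0},{"jaw":-1,"tx":0,"ty":-2.8,"tz":0,"ax":0,"ay":0,"az":0},{"jaw":-1,"tx":0,"ty":-2.8,"tz":0,"ax":0,"ay":0,"az":0},{"jaw":-1,"tx":0,"ty":-2.8,"tz":5,"ax":0,"ay":0,"az":0}]' && python3 - <<'E'
from m import *
b=grab('scene');cv2.imwrite('pics/s2.png',cv2.resize(b['pixels'][160:390,180:480],None,fx=2,fy=2))
E
```

```text
clock: 5.18
position: [0.7123, 0.0669, 0.1266]
ee_rot: [0.0, 1.0, 0.011, -0.0]
contact_force: [0.6, 0.2, -2.3]
width: 0.0169
gripper_force: 70.4
clock: 6.42
position: [0.7155, -0.1344, 0.1263]
ee_rot: [0.0, 1.0, 0.011, -0.0]
contact_force: [0.9, -0.1, -1.7]
width: 0.0173
gripper_force: 70.4
clock: 6.92
position: [0.7125, -0.1596, 0.1714]
ee_rot: [-0.002, 1.0, 0.011, -0.005]
contact_force: [-0.2, -0.3, -1.9]
width: 0.0172
gripper_force: 70.3
```

View pics/s2.png

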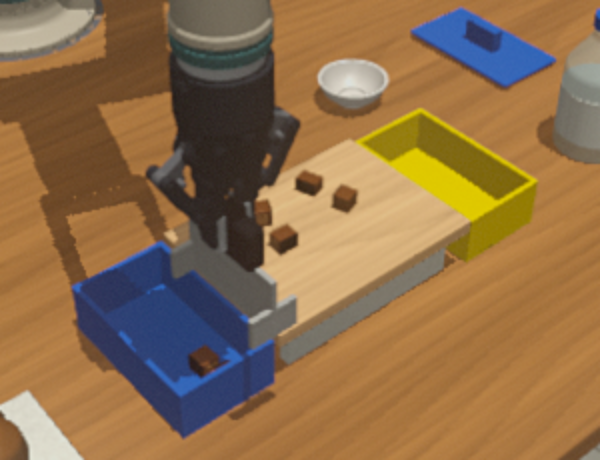

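```bash
python3 -m pendant '[{"jaw":-1,"tx":0,"ty":2,"tz":1,"ax":0,"ay":0,"az":0},{"jaw":-1,"tx":-3,"ty":7,"tz":1,"ax":0,"ay":0,"az":0},{"jaw":-1,"tx":-5,"ty":12,"tz":1,"ax":0,"ay":0,"az":0},{"jaw":-1,"tx":-8,"ty":17,"tz":1,"ax":0,"ay":0,"az":0},{"jaw":-1,"tx":-9.8,"ty":21,"tz":1,"ax":0,"ay":0,"az":0},{"jaw":-1,"tx":-9.8,"ty":22.7,"tz":0,"ax":0,"ay":0,"az":0},{"jaw":-1,"tx":-9.8,"ty":22.7,"tz":-2,"ax":0,"ay":0,"az":0},{"jaw":-1,"tx":-9.8,"ty":22.7,"tz":-4,"ax":0,"ay":0,"az":0},{"jaw":-1,"tx":-9.8,"ty":22.7,"tz":-5,"ax":0,"ay":0,"az":0},{"jaw":-1,"tx":-9.8,"ty":22.7,"tz":-5,"ax":0,"ay":0,"az":0}]' && python3 - <<'E'
from m import *
im=grab('top'); cv2.imwrite('pics/t2.png',cv2.resize(im['pixels'][160:300,220:440],None,fx=3,fy=3))
E
```

```text
clock: 8.22
position: [0.6175, 0.0662, 0.1257]
ee_rot: [-0.0, 1.0, 0.011, -0.0]
contact_force: [0.6, 0.4, -1.4]
width: 0.017
gripper_force: 70.4
```

View pics/t2.png

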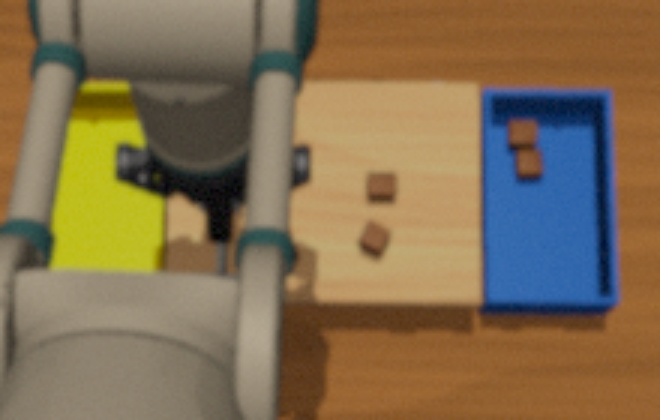

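Two chunks are in the blue tray, at crop (522,132) and (528,163). Two more are visible on the board at (381,186) and (374,240), and the last two are hidden under the arm. Next is the second sweep.

```bash
python3 -m pendant '[{"jaw":-1,"tx":0,"ty":-2,"tz":0,"ax":0,"ay":0,"az":0},{"jaw":-1,"tx":0.1,"ty":-4,"tz":0,"ax":0,"ay":0,"az":0},{"jaw":-1,"tx":0.1,"ty":-6,"tz":0,"ax":0,"ay":0,"az":0},{"jaw":-1,"tx":0.1,"ty":-8,"tz":0,"ax":0,"ay":0,"az":0},{"jaw":-1,"tx":0.2,"ty":-10,"tz":0,"ax":0,"ay":0,"az":0},{"jaw":-1,"tx":0.2,"ty":-12,"tz":0,"ax":0,"ay":0,"az":0},{"jaw":-1,"tx":0.2,"ty":-14,"tz":0,"ax":0,"ay":0,"az":0},{"jaw":-1,"tx":0.3,"ty":-16,"tz":0,"ax":0,"ay":0,"az":0},{"jaw":-1,"tx":0.3,"ty":-18,"tz":0,"ax":0,"ay":0,"az":0},{"jaw":-1,"tx":0.3,"ty":-20,"tz":0,"ax":0,"ay":0,"az":0}]' && python3 -m pendant '[{"jaw":-1,"tx":0,"ty":-1.5,"tz":0,"ax":0,"ay":0,"az":0},{"jaw":-1,"tx":0,"ty":-2.8,"tz":0,"ax":0,"ay":0,"az":0},{"jaw":-1,"tx":0,"ty":-2.8,"tz":0,"ax":0,"ay":0,"az":0},{"jaw":-1,"tx":0,"ty":-2.8,"tz":3,"ax":0,"ay":0,"az":0},{"jaw":-1,"tx":0,"ty":1,"tz":7,"ax":0,"ay":0,"az":0},{"jaw":-1,"tx":0,"ty":6,"tz":7,"ax":0,"ay":0,"az":0},{"jaw":-1,"tx":-4,"ty":10,"tz":7,"ax":0,"ay":0,"az":0},{"jaw":-1,"tx":-10,"ty":12,"tz":7,"ax":0,"ay":0,"az":0},{"jaw":-1,"tx":-16,"ty":14,"tz":7,"ax":0,"ay":0,"az":0},{"jaw":-1,"tx":-22,"ty":17,"tz":7,"ax":0,"ay":0,"az":0}]' && python3 - <<'E'
from m import *
im=grab('top'); cv2.imwrite('pics/t3.png',cv2.resize(im['pixels'][160:400,200:460],None,fx=2.4,fy=2.4))
E
```

```text
clock: 9.52
position: [0.6205, -0.1355, 0.1262]
ee_rot: [0.0, 1.0, 0.011, -0.0]
contact_force: [-0.4, -0.2, -1.7]
width: 0.0172
gripper_force: 70.5
clock: 10.78
position: [0.4035, 0.0345, 0.1963]
ee_rot: [-0.0, 1.0, 0.011, -0.0]
contact_force: [0.4, 0.8, -0.8]
width: 0.0171
gripper_force: 70.5
```

View pics/t3.png

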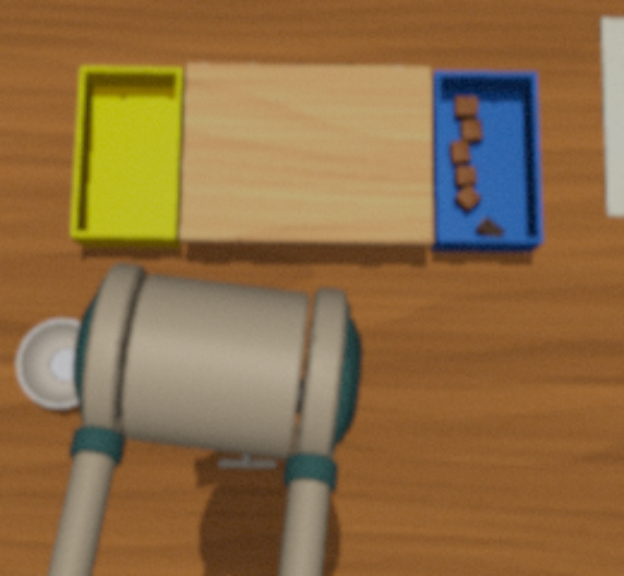

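All six chunks are in the blue tray: five in a column at crop x≈465 and one at (488,226). The board is clear, so I'll put the scraper down.

```bash
python3 -m pendant '[{"jaw":-1,"tx":0,"ty":0,"tz":-4,"ax":0,"ay":0,"az":0},{"jaw":-1,"tx":0,"ty":0,"tz":-8,"ax":0,"ay":0,"az":0},{"jaw":-1,"tx":0,"ty":0,"tz":-11,"ax":0,"ay":0,"az":0},{"jaw":-1,"tx":0,"ty":0,"tz":-12.5,"ax":0,"ay":0,"az":0},{"jaw":-1,"tx":0,"ty":0,"tz":-13.2,"ax":0,"ay":0,"az":0},{"jaw":-1,"tx":0,"ty":0,"tz":-13.2,"ax":0,"ay":0,"az":0},{"jaw":-1,"tx":0,"ty":0,"tz":-13.2,"ax":0,"ay":0,"az":0}]' && python3 -m pendant '[{"jaw":1,"tx":0,"ty":0,"tz":0,"ax":0,"ay":0,"az":0},{"jaw":1,"tx":0,"ty":0,"tz":0,"ax":0,"ay":0,"az":0},{"jaw":1,"tx":0,"ty":0,"tz":0,"ax":0,"ay":0,"az":0},{"jaw":1,"tx":0,"ty":0,"tz":0,"ax":0,"ay":0,"az":0},{"jaw":1,"tx":0,"ty":0,"tz":0,"ax":0,"ay":0,"az":0},{"jaw":1,"tx":0,"ty":0,"tz":0,"ax":0,"ay":0,"az":0},{"jaw":1,"tx":0,"ty":0,"tz":3,"ax":0,"ay":0,"az":0},{"jaw":1,"tx":0,"ty":0,"tz":8,"ax":0,"ay":0,"az":0},{"jaw":1,"tx":0,"ty":0,"tz":14,"ax":0,"ay":0,"az":0},{"jaw":1,"tx":0,"ty":0,"tz":14,"ax":0,"ay":0,"az":0}]'
```

```text
clock: 11.7
position: [0.4065, 0.0334, 0.0648]
ee_rot: [0.0, 1.0, 0.011, 0.001]
contact_force: [0.6, -1.1, -1.9]
width: 0.0172
gripper_force: 70.4
clock: 12.95
position: [0.4093, 0.033, 0.2088]
ee_rot: [0.001, 1.0, 0.011, 0.005]
contact_force: [0.6, -0.6, -0.4]
width: 0.0858
gripper_force: 0.0
```

```bash
python3 -m pendant '[{"jaw":1,"tx":0.7,"ty":5,"tz":0,"ax":0,"ay":0,"az":0},{"jaw":1,"tx":1.4,"ty":11,"tz":0,"ax":0,"ay":0,"az":0},{"jaw":1,"tx":2.1,"ty":17,"tz":0,"ax":0,"ay":0,"az":0},{"jaw":1,"tx":3,"ty":23,"tz":0,"ax":0,"ay":0,"az":0},{"jaw":1,"tx":4,"ty":29,"tz":-3,"ax":0,"ay":0,"az":0},{"jaw":1,"tx":5,"ty":35,"tz":-8,"ax":0,"ay":0,"az":0},{"jaw":1,"tx":5,"ty":38.8,"tz":-11,"ax":0,"ay":0,"az":0},{"jaw":1,"tx":5,"ty":38.8,"tz":-11,"ax":0,"ay":0,"az":0},{"jaw":1,"tx":5,"ty":38.8,"tz":-11,"ax":0,"ay":0,"az":0},{"jaw":1,"tx":5,"ty":38.8,"tz":-11,"ax":0,"ay":0,"az":0}]' && python3 - <<'E'
from m import *
im=grab('scene'); W,h=seg(im); z=W[...,2]
print(manip.get_state()['position'],manip.get_state()['qpos'])
r=(W[...,0]>.36)&(W[...,0]<.47)&(abs(W[...,1]-.035)<.06)&(z>.087)&(z<.105)
print(rect(W[r]),np.median(z[r]))
cv2.imwrite('pics/s3.png',cv2.resize(im['pixels'][120:390,180:480],None,fx=2,fy=2))
for n in('top','scene'):
    im=grab(n);W,h=seg(im);H=h[...,0];b=(H>100)&(H<130)&(h[...,1]>130)&(W[...,1]>.3)&(abs(W[...,0]-.46)<.12)
    for lo,hi in((.005,.016),(.03,.045)):
        q=W[b&(W[...,2]>lo)&(W[...,2]<hi)]; print(n,len(q),rect(q) if len(q)>5 else 0)
E
```

```text
clock: 14.2
position: [0.4564, 0.4203, 0.0953]
ee_rot: [-0.0, 1.0, 0.011, 0.001]
contact_force: [-0.3, -0.4, 0.2]
width: 0.0856
gripper_force: 0.0
[0.45652574 0.42032548 0.09568708] [ 6.32318750e-01  4.41360722e-01  1.60348906e+00 -4.78147134e-04
  1.09509638e+00  2.18196520e+00]
(array([410.1,  30.3]), array([20.9, 71.6]), 89.7) 0.0960746466236489
top 2281 (array([456.7, 421.7]), array([164.4,  95.7]), 0.3)
top 80 (array([444.4, 421.5]), array([16.1, 20.7]), 89.7)
scene 1058 (array([458. , 420.2]), array([103.7, 169.4]), 88.9)
scene 81 (array([461. , 420.9]), array([50. , 17.7]), 0.3)
```

View pics/s3.png

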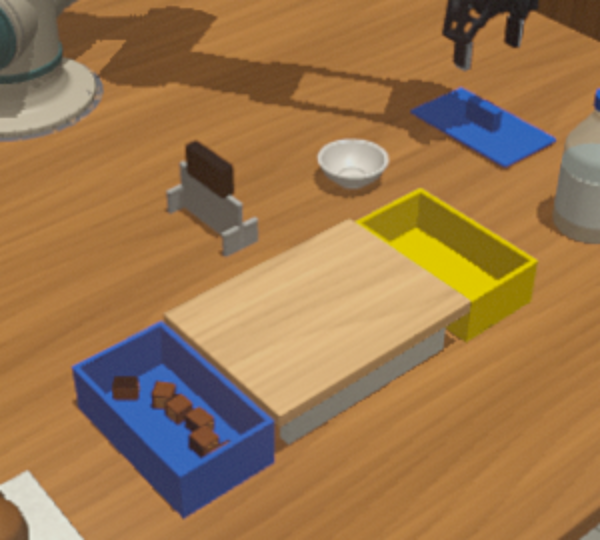

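Scraper stands upright at crop (210,195), and the chunks lie on the tray floor. Next I'll grasp the blue lid.

```bash
python3 -m pendant '[{"jaw":1,"tx":0.2,"ty":0.1,"tz":-4,"ax":0,"ay":0,"az":0},{"jaw":1,"tx":0.2,"ty":0.1,"tz":-7,"ax":0,"ay":0,"az":0},{"jaw":1,"tx":0.2,"ty":0.1,"tz":-8,"ax":0,"ay":0,"az":0},{"jaw":1,"tx":0.2,"ty":0.1,"tz":-8,"ax":0,"ay":0,"az":0},{"jaw":-1,"tx":0.2,"ty":0.1,"tz":-8,"ax":0,"ay":0,"az":0},{"jaw":-1,"tx":0.2,"ty":0.1,"tz":-8,"ax":0,"ay":0,"az":0},{"jaw":-1,"tx":0.2,"ty":0.1,"tz":-8,"ax":0,"ay":0,"az":0},{"jaw":-1,"tx":0.2,"ty":0.1,"tz":-8,"ax":0,"ay":0,"az":0},{"jaw":-1,"tx":0.2,"ty":0.1,"tz":-8,"ax":0,"ay":0,"az":0},{"jaw":-1,"tx":0.2,"ty":0.1,"tz":-8,"ax":0,"ay":0,"az":0}]' 70 && python3 -m pendant '[{"jaw":-1,"tx":0,"ty":0,"tz":0,"ax":0,"ay":0,"az":0},{"jaw":-1,"tx":0,"ty":0,"tz":0,"ax":0,"ay":0,"az":0}]'
```

```text
clock: 15.6
position: [0.4583, 0.4226, 0.015]
ee_rot: [-0.0, 1.0, 0.011, 0.001]
contact_force: [-0.5, -0.6, 4.6]
width: 0.0147
gripper_force: 69.7
clock: 15.85
position: [0.4583, 0.4226, 0.015]
ee_rot: [-0.0, 1.0, 0.011, 0.0]
contact_force: [-0.9, -0.1, 6.5]
width: 0.0146
gripper_force: 69.7
```

```bash
python3 -m pendant '[{"jaw":-1,"tx":0,"ty":0,"tz":4,"ax":0,"ay":0,"az":0},{"jaw":-1,"tx":0,"ty":0,"tz":9,"ax":0,"ay":0,"az":0},{"jaw":-1,"tx":0,"ty":0,"tz":14,"ax":0,"ay":0,"az":0},{"jaw":-1,"tx":1,"ty":-3,"tz":14,"ax":0,"ay":0,"az":0},{"jaw":-1,"tx":2,"ty":-7,"tz":14,"ax":0,"ay":0,"az":0},{"jaw":-1,"tx":4,"ty":-12,"tz":14,"ax":0,"ay":0,"az":0},{"jaw":-1,"tx":5,"ty":-17,"tz":14,"ax":0,"ay":0,"az":0},{"jaw":-1,"tx":6,"ty":-22,"tz":14,"ax":0,"ay":0,"az":0},{"jaw":-1,"tx":8,"ty":-27,"tz":14,"ax":0,"ay":0,"az":0},{"jaw":-1,"tx":10,"ty":-32,"tz":14,"ax":0,"ay":0,"az":0}]' && python3 -m pendant '[{"jaw":-1,"tx":2,"ty":-5,"tz":0,"ax":0,"ay":0,"az":0},{"jaw":-1,"tx":4,"ty":-10,"tz":0,"ax":0,"ay":0,"az":0},{"jaw":-1,"tx":6,"ty":-15,"tz":0,"ax":0,"ay":0,"az":0},{"jaw":-1,"tx":8,"ty":-20,"tz":0,"ax":0,"ay":0,"az":0},{"jaw":-1,"tx":9,"ty":-25,"tz":0,"ax":0,"ay":0,"az":0},{"jaw":-1,"tx":9,"ty":-28.5,"tz":0,"ax":0,"ay":0,"az":0},{"jaw":-1,"tx":9,"ty":-28.5,"tz":-3,"ax":0,"ay":0,"az":0},{"jaw":-1,"tx":9,"ty":-28.5,"tz":-4,"ax":0,"ay":0,"az":0},{"jaw":-1,"tx":9,"ty":-28.5,"tz":-4,"ax":0,"ay":0,"az":0},{"jaw":-1,"tx":9,"ty":-28.5,"tz":-4,"ax":0,"ay":0,"az":0}]' && python3 - <<'E'
from m import *
for n in('top','scene'):
    im=grab(n); W,h=seg(im); H=h[...,0]; bl=(H>98)&(H<132)&(h[...,1]>110)&(abs(W[...,0]-.648)<.14)&(abs(W[...,1]+.18)<.1)
    print(n,manip.get_state()['position'])
    for lo,hi in((.1,.118),(.118,.125),(.13,.16),(.047,.06)):
        q=W[bl&(W[...,2]>lo)&(W[...,2]<hi)]
        print(lo,len(q),(rect(q),q.min(0).round(4),q.max(0).round(4)) if len(q)>5 else 0)
    cv2.imwrite('pics/%s4.png'%n,cv2.resize(im['pixels'][150:390,200:460],None,fx=2.3,fy=2.3))
a=cv2.imread('pics/top4.png');b=cv2.imread('pics/scene4.png')
cv2.imwrite('pics/c4.png',cv2.resize(np.hstack([a,b]),(800,369)))
E
```

```text
clock: 17.1
position: [0.5577, 0.1006, 0.1537]
ee_rot: [0.0, 1.0, 0.011, -0.001]
contact_force: [1.2, 0.3, -0.9]
width: 0.0147
gripper_force: 69.0
clock: 18.35
position: [0.6485, -0.1823, 0.1151]
ee_rot: [0.0, 1.0, 0.012, 0.001]
contact_force: [0.1, -0.2, -1.0]
width: 0.0143
gripper_force: 69.0
top [ 0.64866614 -0.18237238  0.11543457]
0.1 155 ((array([ 679. , -176.3]), array([124.4,  38.9]), 44.1), array([ 0.6416, -0.2301,  0.1074]), array([ 0.7282, -0.1333,  0.117 ]))
0.118 0 0
0.13 3 0
0.047 85 ((array([ 695.8, -134.3]), array([ 8. , 71.8]), 87.3), array([ 0.6599, -0.1398,  0.047 ]), array([ 0.7315, -0.1316,  0.0598]))
scene [ 0.64864787 -0.18241464  0.11551181]
0.1 2811 ((array([ 650.4, -184.6]), array([168.1,  97.4]), 1.6), array([ 0.5663, -0.2339,  0.1048]), array([ 0.7349, -0.1353,  0.1179]))
0.118 32 ((array([ 670. , -186.3]), array([18.7, 10.4]), 53.0), array([ 0.6609, -0.1913,  0.118 ]), array([ 0.6751, -0.1757,  0.1246]))
0.13 145 ((array([ 664.1, -190.5]), array([29.9, 44.4]), 27.4), array([ 0.6406, -0.2171,  0.1301]), array([ 0.6752, -0.175 ,  0.1593]))
0.047 662 ((array([ 650.1, -182.3]), array([173.3, 104.1]), 1.9), array([ 0.5642, -0.2357,  0.047 ]), array([ 0.7367, -0.1281,  0.0578]))
```

View pics/c4.png

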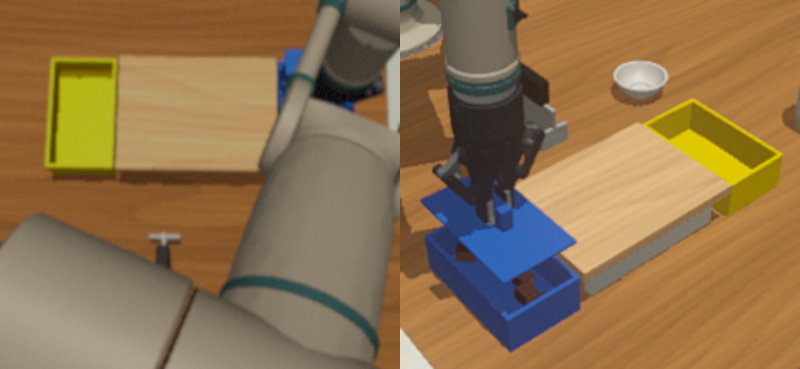

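Scene half: the lid is held level above the blue tray (lid ≈(500,235), tray ≈(500,280)) and is aligned to within about 1 mm. I'll lower it in stages and watch the force.

```bash
python3 -m pendant '[{"jaw":-1,"tx":0,"ty":0,"tz":-2,"ax":0,"ay":0,"az":0},{"jaw":-1,"tx":0,"ty":0,"tz":-3.5,"ax":0,"ay":0,"az":0},{"jaw":-1,"tx":0,"ty":0,"tz":-4.2,"ax":0,"ay":0,"az":0},{"jaw":-1,"tx":0,"ty":0,"tz":-4.5,"ax":0,"ay":0,"az":0},{"jaw":-1,"tx":0,"ty":0,"tz":-4.7,"ax":0,"ay":0,"az":0},{"jaw":-1,"tx":0,"ty":0,"tz":-4.8,"ax":0,"ay":0,"az":0},{"jaw":-1,"tx":0,"ty":0,"tz":-4.8,"ax":0,"ay":0,"az":0}]'; python3 -m pendant '[{"jaw":-1,"tx":0,"ty":0,"tz":-0.2,"ax":0,"ay":0,"az":0},{"jaw":-1,"tx":0,"ty":0,"tz":-0.2,"ax":0,"ay":0,"az":0}]'
```

```text
clock: 19.32
position: [0.6481, -0.1828, 0.0666]
ee_rot: [0.0, 1.0, 0.011, 0.0]
contact_force: [-0.6, -0.2, -0.1]
width: 0.0149
gripper_force: 69.0
clock: 19.58
position: [0.6478, -0.1827, 0.0642]
ee_rot: [-0.0, 1.0, 0.011, -0.0]
contact_force: [1.3, -0.5, -1.6]
width: 0.0146
gripper_force: 69.0
```

```bash
python3 -m pendant '[{"jaw":-1,"tx":0,"ty":0,"tz":-0.1,"ax":0,"ay":0,"az":0},{"jaw":-1,"tx":0,"ty":0,"tz":-0.15,"ax":0,"ay":0,"az":0},{"jaw":-1,"tx":0,"ty":0,"tz":-0.15,"ax":0,"ay":0,"az":0}]'; python3 -m pendant '[{"jaw":1,"tx":0,"ty":0,"tz":0,"ax":0,"ay":0,"az":0},{"jaw":1,"tx":0,"ty":0,"tz":0,"ax":0,"ay":0,"az":0},{"jaw":1,"tx":0,"ty":0,"tz":0,"ax":0,"ay":0,"az":0},{"jaw":1,"tx":0,"ty":0,"tz":0,"ax":0,"ay":0,"az":0},{"jaw":1,"tx":0,"ty":0,"tz":0,"ax":0,"ay":0,"az":0},{"jaw":1,"tx":0,"ty":0,"tz":3,"ax":0,"ay":0,"az":0},{"jaw":1,"tx":0,"ty":0,"tz":8,"ax":0,"ay":0,"az":0},{"jaw":1,"tx":-4,"ty":4,"tz":14,"ax":0,"ay":0,"az":0},{"jaw":1,"tx":-10,"ty":9,"tz":16,"ax":0,"ay":0,"az":0},{"jaw":1,"tx":-16,"ty":14,"tz":18,"ax":0,"ay":0,"az":0}]' && python3 -m pendant '[{"jaw":1,"tx":-4,"ty":6,"tz":1,"ax":0,"ay":0,"az":0},{"jaw":1,"tx":-4,"ty":12,"tz":1,"ax":0,"ay":0,"az":0},{"jaw":1,"tx":-4,"ty":18,"tz":1,"ax":0,"ay":0,"az":0},{"jaw":1,"tx":-4,"ty":24,"tz":1,"ax":0,"ay":0,"az":0},{"jaw":1,"tx":-4,"ty":30,"tz":1,"ax":0,"ay":0,"az":0},{"jaw":1,"tx":-4,"ty":30,"tz":1,"ax":0,"ay":0,"az":0},{"jaw":1,"tx":-4,"ty":30,"tz":1,"ax":0,"ay":0,"az":0}]' && python3 - <<'E'
from m import *
for n in('top','scene'):
    im=grab(n); W,h=seg(im); H=h[...,0]; bl=(H>98)&(H<132)&(h[...,1]>110)&(abs(W[...,0]-.648)<.14)&(abs(W[...,1]+.18)<.1)
    q=W[bl&(W[...,2]>.052)&(W[...,2]<.07)]; A=np.c_[q[:,:2]-q[:,:2].mean(0),np.ones(len(q))]
    print(n,rect(q),np.median(q[:,2]),np.linalg.lstsq(A,q[:,2],rcond=None)[0])
    cv2.imwrite('pics/%s5.png'%n,im['pixels'])
a=cv2.imread('pics/top5.png');b=cv2.imread('pics/scene5.png')
cv2.imwrite('pics/c5.png',cv2.resize(np.hstack([a,b]),(800,300)))
E
```

```text
clock: 19.95
position: [0.6479, -0.1828, 0.063]
ee_rot: [0.0, 1.0, 0.011, 0.0]
contact_force: [-0.6, 0.1, 0.4]
width: 0.0147
gripper_force: 69.3
clock: 21.2
position: [0.5265, -0.075, 0.2291]
ee_rot: [0.0, 1.0, 0.011, 0.001]
contact_force: [-0.4, -0.5, 1.0]
width: 0.0853
gripper_force: 0.0
clock: 22.08
position: [0.487, 0.2239, 0.2377]
ee_rot: [0.001, 1.0, 0.012, -0.0]
contact_force: [-1.1, -0.1, 0.6]
width: 0.0851
gripper_force: 0.0
top (array([ 646.9, -182.2]), array([167.8,  98.9]), 1.3) 0.059301293168491975 [ 0.00145697 -0.00658527  0.05924931]
scene (array([ 649.7, -184.4]), array([172.3,  99.8]), 1.9) 0.05799037389051376 [-0.00524932  0.0089497   0.05790975]
```

View pics/c5.png

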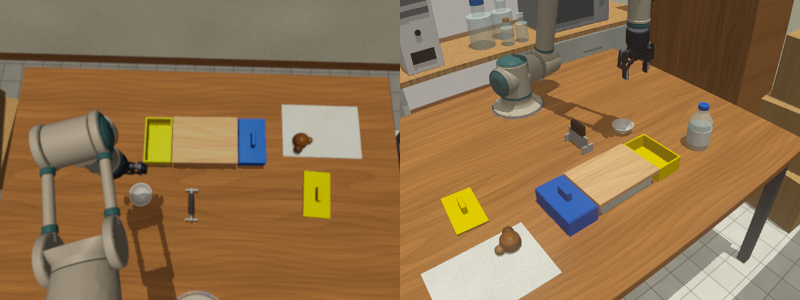

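The lid is level, with its plate top at z ≈ 59 mm, so it is fully seated (blue at top (252,140) and scene (567,203)). The scraper stands upright and the bystanders have not moved. Handing in.

```bash
python3 -c "
from rig import manip;print(manip.sign_off())"
```

```text
the job is handed in; nothing more can be done
None
```

The job is handed in at about 22 s: all six chunks were swept into the blue tray, the scraper stands upright on the bench, the blue lid is fully seated, and the other items were left alone.

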